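# Point out which part goes in which bin

### The job

Show the parts bench its next transfer by pointing, without touching any part or bin: hold the fingertips just above the middle of the grey end mill (no more than about 5 cm above its top) for a good two seconds, then just above the middle of the empty blue bin (no more than about 5 cm above its rim) for a good two seconds. Then press the green button fully down to confirm and let it come back up; leave the red button, the parts and the bins alone.

Things in the scene. Friction and masses are not known exactly. Their poses are not given: they have to be found in the camera images.
- endmill: grey end mill (spiral cutter) standing upright in a taper collet, loose on the cloth (2 mm thick); collet 32 mm across to 40 mm up, cutter 20 mm across above it, 74 mm tall in all; origin at the centre of its underside, z up
- gears: loose turned steel shaft lying along its own y axis, with a steel and a brass gear, 22x78x22 mm; origin at the centre of its underside; a bystander
- dial_knob: loose dark brown bakelite machine knob, 32 mm across, 20 mm tall; origin at the centre of its underside; a bystander
- bush: brass bush, 22 mm across, 18 mm tall, lying loose in one of the blue bins; origin at the centre of its underside; a bystander
- block: ground grey steel setting block, 34x20x20 mm, lying loose in one of the blue bins; origin at the centre of its underside; a bystander
- bin_empty: the EMPTY one of three alike open-topped blue plastic parts bins, 84x84 mm and 35 mm tall, walls and floor 3 mm, a small lip and white card on the side towards the robot; fixed; origin at the centre of its underside, z up
- bin_bush: the blue bin that holds the brass bush; as the empty bin otherwise; fixed
- bin_block: the blue bin that holds the setting block; as the empty bin otherwise; fixed
- confirm_top (a point): centre of the top of the green push button (32 mm across, on a black housing fixed to the work surface); top 22 mm above the work surface; it is pressed straight down, 6 mm of travel
- confirm (a joint): travel of the green button: 0 = up, 0.006 m = fully down; spring return, about 4 N when fully down
- cancel_top (a point): centre of the top of the red push button, built like the green one; not to be pressed
- cancel (a joint): travel of the red button: 0 = up, 0.006 m = fully down
Things that resemble listed ones, but are neither listed nor needed, are in the scene too. What is shaped like the bin_empty but black or orange is not meant.

How it is judged:
On the way, in this order (a step that is already met when the one before it is completed fails the run):
1. the fingertips dwell just above the middle of the end mill for 1.5 s (horizontal distance between the grasp point and endmill below 0.025 m and z of the grasp point in the frame of endmill between 0.074 and 0.16 m), for 1.5 s.
2. the fingertips dwell just above the middle of the empty bin for 1.5 s (horizontal distance between the grasp point and bin_empty below 0.025 m and z of the grasp point in the frame of bin_empty between 0.02 and 0.125 m), for 1.5 s.
3. the green button is pressed down (value of joint confirm above 0.0045 m), for 0.05 s.
At the end, for the whole second after the job is handed in: The green and the red button are up (within 1 mm), the end mill stands upright, and every loose part is at rest within 8 mm of where it stood (value of joint each of confirm, cancel below 0.001 m and angle between endmill's own z axis and vertical below 0.1 rad and distance of each of endmill, gears, dial_knob, bush, block from where it was at the start of the episode below 0.008 m and linear speed of each of endmill, gears, dial_knob, bush, block below 0.01 m/s); the robot touches nothing.
It fails at once if a part is touched by the robot (contact force between any of the fingers, the arm and endmill above 0.3 N or contact force between any of the fingers, the arm and gears above 0.3 N or contact force between any of the fingers, the arm and dial_knob above 0.3 N or contact force between any of the fingers, the arm and bush above 0.3 N or contact force between any of the fingers, the arm and block above 0.3 N).
It fails at once if a bin is touched by the robot (contact force between any of the fingers, the arm and bin_empty above 0.3 N or contact force between any of the fingers, the arm and bin_bush above 0.3 N or contact force between any of the fingers, the arm and bin_block above 0.3 N).
It fails at once if a part is moved (distance of any of endmill, gears, dial_knob, bush, block from where it was at the start of the episode above 0.01 m).
It fails at once if the red button is pressed (value of joint cancel above 0.0015 m).
It also fails if it takes over 48 s, if anything falls off the work surface, if the arm or the gripper's body presses on something with over 40 N, if the wrist force passes 120 N, or if a joint passes its speed limit or range.

### The arm

A 6-joint arm with a two-finger parallel gripper is mounted at the origin on a cart in front of the work surface, level with it; the furniture and walls round the work are solid. World frame = base frame: x ahead of the robot, y to its left, z up, the work surface at z = 0. Lengths are in m, angles in rad, forces in N, time in s.
With the tool pointing down it reaches from about 0.4 to 0.825 m from the base axis. Payload 7 kg.
Tool frame: the origin (TCP) lies midway between the tips of the shut fingers; the grasp point (between the pads) lies 19 mm behind it (bot.grasp_offset is the distance from the TCP to the grasp point, in m); z points along the fingers, y is the line along which they close (so a half turn about z gives the same grasp; the last joint's range is limited). The gripper opens to 85 mm and grips with 20 to 120 N. Pads are 22 mm wide; open, the fingers measure 114 mm over their backs; the gripper's body (76 mm by 85 mm) begins 54 mm behind the grasp point. The pads swing forward as they close: fully open they stand 13 mm farther back than shut.
Start: joints at [1.545, 0.359, 0.012, 0, -1.224, -0.288], TCP at [0.208, 0.642, 0.231] pointing down, gripper open.
Joint ranges: [-3.07, 3.07], [-1.43, 2.12], [-1.02, 1.25], [-3.03, 1.67], [-3.05, -0], [-3.03, 3.03]. Speed limits (rad/s): [2.39, 2.39, 3.01, 3.14, 3.14, 3.14].

### API

Orientations are given as a unit quaternion [w, x, y, z].
In Python, from cell import bot gives the robot as it stands.
- The arm moves only by the shell command python3 -m handwheel 'ROWS' [FORCE]. ROWS is JSON, a list of rows, each an object of numbers: "grip": the closure, from -1 (fully open) to 1 (shut); "x", "y", "z": the shift along the tool's x, y, z in cm; "rx", "ry", "rz": the turn, a rotation vector about the tool's x, y, z in rad. A call has 1 to 8 rows; each row is the pose to reach, as a shift and turn from the pose commanded when the call began, along the tool's axes at that moment; what a row does not reach only later rows make up. A row lasts 1/8 s, in which the tool goes at most 62.5 mm and 10.7 degrees, less where a joint would pass 70% of its speed; a pose out of reach is approached as far as the arm can. A call with a gripper value outside its range is refused whole. The fingers move at their own pace and stop on an object; FORCE is the grip in N (left out, the last holds). Time passes only in rows, so rows that repeat a pose let the fingers close. It gives the time, the measured TCP pose, the force, the opening and the grip force at its end, in the units of the state.
- bot.get_obs(): the state, without advancing time (a new reading comes with each control period).
- bot.snapshot(name): name is "scene" or "top" or "wrist"; returns a dict with "img" (400x640x3 uint8, red, green, blue), "K" (3x3 intrinsics, pixels), "origin" and "attitude" of the camera in the world. Camera axes: x right, y down, z forward; pixel columns grow to the right and rows downward; lengths in m; the calibration is good to about 2 mm. A picture is of the moment at which its call begins. There is no depth.
- bot.hand_in(): hands the job in; it is judged then, once.
Trained networks look in the newest picture that a camera, given by its name, has taken for a name from the list of things; names that differ only in an ending like _2 or _b are one class to them, and where a whole thing is asked for, a point or a joint stands for the part that bears it (a point fixed in the world has none). Each returns a list of dicts, best first, with "p" (0 to 1); they miss things now and then, are a little off and sometimes report something else, mostly with a low value. They report only what shows in the picture. A call takes as long as a camera call. They do not tell look-alikes from the thing itself.
- bot.trace(thing, camera): "region" (400x640 bool, what is visible of it) and "centre" ([column, row] as shares, 0 to 1, of the picture: columns of its width, rows of its height, amid what is visible of it).
- bot.place_of(thing, camera): "centre" ([column, row] as shares, 0 to 1, of the picture: columns of its width, rows of its height: a listed point, or the origin of a listed thing).
The state is a dict: "t": time; "q": joint angles; "qvel": joint speeds; "joint_torque": joint torques, N m; "tool_pos": TCP position; "ee_rot": TCP orientation; "ft_force": force on the tool from outside, world axes, zero at the start; "moment": the same for the moment, N m; "width": opening from 0.0 (shut) to 1.0 (fully open); "finger_force": force on a finger pad.
Only numpy, scipy, OpenCV 4.12 (cv2) and the standard library are available. Lean on these libraries where they do the work, as an engineer would, in place of code of your own. Each camera call takes 0.05 s, during which the arm holds its last target. There are 200 camera calls.

## Working session

There is one attempt and no reset: what is moved stays moved. The work goes in short steps, Python scripts to look and compute and a shell command to move; the robot and the scene stay as the last step left them, time stands still between calls to the robot, and variables do not carry over. Pictures are saved under pics/ and viewed, at most 10 in all, crops included, and the job is handed in when it is done.

```bash
mkdir -p pics
cat > h.py <<'E'
import numpy as np,cv2
from cell import bot
from scipy.spatial.transform import Rotation as R
def rot(a):
    a=np.array(a,float)
    return a if a.shape==(3,3) else R.from_quat(a[[1,2,3,0]]).as_matrix()
def ray(s,c):
    p=np.array([c[0]*640,c[1]*400,1.]); d=rot(s["attitude"])@np.linalg.solve(np.array(s["K"]),p)
    return np.array(s["origin"]),d
def atz(s,c,z):
    o,d=ray(s,c); return o+d*(z-o[2])/d[2]
def tri(a,b):
    (o1,d1),(o2,d2)=a,b; d1=d1/np.linalg.norm(d1); d2=d2/np.linalg.norm(d2)
    t=np.linalg.lstsq(np.c_[d1,-d2],o2-o1,rcond=None)[0]
    p,q=o1+t[0]*d1,o2+t[1]*d2; return (p+q)/2,np.linalg.norm(p-q)
def save(s,n): cv2.imwrite(f"pics/{n}.png",s["img"][...,::-1])
E
python3 - <<'E'
from h import *
np.set_printoptions(precision=3,suppress=True)
for c in ["scene","top"]:
    s=bot.snapshot(c); save(s,c+"0"); print(c,s["origin"])
    for n,z in [("endmill",.002),("bin_empty",0),("confirm_top",.022),("cancel_top",.022),("gears",0),("dial_knob",0)]:
        for d in bot.place_of(n,c): print(n,round(d["p"],2),np.array(d["centre"])*[640,400],atz(s,d["centre"],z))
o=bot.get_obs();print(o["t"],o["tool_pos"],rot(o["ee_rot"]))
E
```

```text
scene [-0.067  0.617  0.509]
endmill 0.5 [401.984 205.28 ] [ 0.484 -0.206  0.002]
endmill 0.31 [277.12 249.32] [0.561 0.169 0.002]
bin_empty 0.76 [264.128 327.2  ] [0.386 0.336 0.   ]
bin_empty 0.73 [234.176 269.88 ] [0.567 0.28  0.   ]
cancel_top 0.16 [361.088 212.48 ] [ 0.514 -0.069  0.022]
gears 0.59 [410.688 187.92 ] [ 0.534 -0.32   0.   ]
dial_knob 0.4 [360.192 215.6  ] [ 0.531 -0.085  0.   ]
top [0.47  0.026 1.128]
bin_empty 0.95 [217.088 268.8  ] [0.399 0.342 0.   ]
bin_empty 0.83 [237.184 206.2  ] [0.577 0.284 0.   ]
bin_empty 0.79 [229.696 149.6  ] [0.745 0.305 0.   ]
confirm_top 0.47 [333.568 181.68 ] [0.638 0.002 0.022]
cancel_top 0.68 [367.104 181.32 ] [ 0.636 -0.094  0.022]
cancel_top 0.18 [443.008 218.2  ] [ 0.525 -0.304  0.022]
gears 0.49 [440.384 219.6  ] [ 0.522 -0.303  0.   ]
dial_knob 0.67 [364.416 216.2  ] [ 0.538 -0.085  0.   ]
0.7 [0.208 0.642 0.231] [[ 0.951 -0.309 -0.   ]
 [-0.309 -0.951  0.   ]
 [-0.    -0.    -1.   ]]
```

View pics/scene0.png

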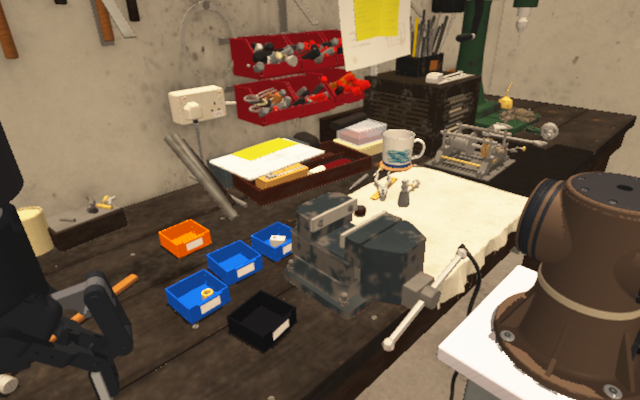

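View pics/top0.png

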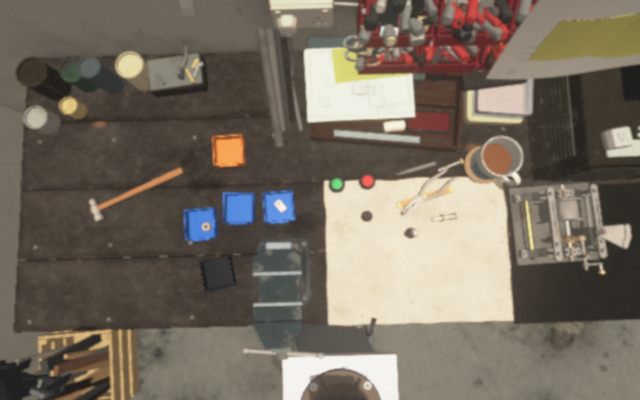

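The top view shows three blue bins: (200,224) with the brass bush, (238,208) apparently empty and (279,206) with the block. The orange bin (228,150) and the black one (218,272) are not meant. The green button is at (337,184), red at (367,181). On the cloth are the knob (366,216), the gears (444,217) and a dark round thing at (411,232), which should be the end mill. It also stands upright at (404,193) in the scene view, next to another object near (382,186). One enlarged crop will check this.

Run:
```python
from h import *
np.set_printoptions(precision=3,suppress=True)
a=bot.snapshot("scene");b=bot.snapshot("top")
A=cv2.resize(a["img"][160:230,345:465],(780,290),interpolation=3)  
B=cv2.resize(b["img"][165:255,180:460],(780,250),interpolation=3)
cv2.imwrite("pics/crop.png",np.vstack([A,B])[...,::-1])
for c,s in(("scene",a),("top",b)):
  for n in("endmill","confirm_top","bin_empty"):
    for d in bot.trace(n,c):
      r=d["region"];y,x=np.nonzero(r);print(c,n,round(d["p"],2),np.array(d["centre"])*[640,400],x.min(),x.max(),y.min(),y.max())
for px in[(411,232)]: print(atz(b,np.array(px)/[640,400],.07),atz(b,np.array(px)/[640,400],.04))
print(atz(a,np.array((404,181))/[640,400],.076),atz(a,np.array((404,206))/[640,400],.002))
for px in[(255,240),(255,345),(310,345),(310,240)]: print("vise",atz(b,np.array(px)/[640,400],.15))
print(atz(a,np.array((325,195))/[640,400],.15))
```

```text
scene endmill 0.77 [403.968 195.52 ] 397 408 180 205
scene endmill 0.68 [200.576 294.48 ] 165 228 269 323
scene bin_empty 0.85 [184.  236.6] 158 210 219 257
scene bin_empty 0.8 [260.992 318.32 ] 227 295 290 350
scene bin_empty 0.69 [233.92 263.6 ] 206 261 240 284
top confirm_top 0.4 [334.08 183.  ] 331 341 179 189
top bin_empty 0.96 [236.8 206. ] 222 255 193 223
top bin_empty 0.68 [214.528 274.   ] 199 235 256 291
top bin_empty 0.58 [226.112 147.8  ] 211 243 135 167
[ 0.488 -0.202  0.07 ] [ 0.488 -0.208  0.04 ]
[ 0.483 -0.204  0.076] [ 0.478 -0.206  0.002]
vise [0.477 0.205 0.15 ]
vise [0.223 0.207 0.15 ]
vise [0.22  0.074 0.15 ]
vise [0.473 0.068 0.15 ]
[0.465 0.105 0.15 ]
```

View pics/crop.png

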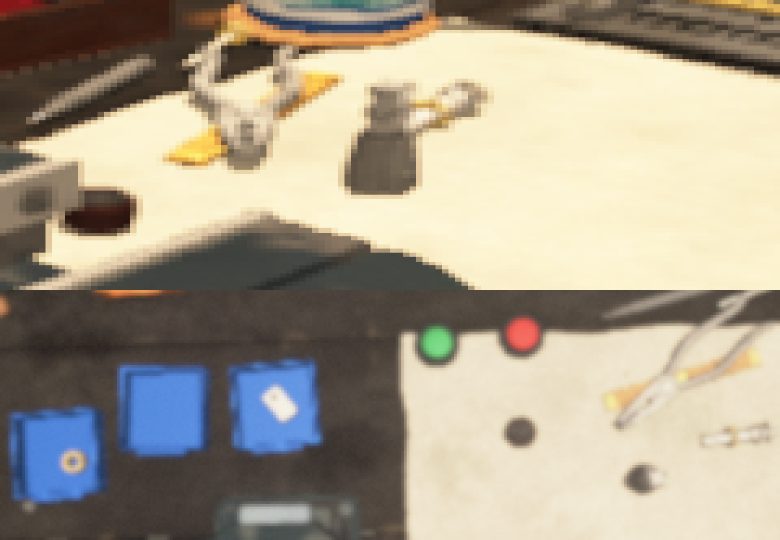

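The crop confirms all three: the end mill is the upright dark-collet cutter at scene (404,193) / top (411,232), the pliers beside it are a look-alike, and the middle blue bin (238,208) is empty. I'll shut the fingers and go high over the bins toward the end mill, since the vise is in the way on the direct line.

```bash
python3 -m handwheel '[{"grip":1,"x":5.5,"y":3,"z":-1},{"grip":1,"x":11,"y":6,"z":-3},{"grip":1,"x":16.4,"y":9,"z":-3},{"grip":1,"x":22,"y":12,"z":-3},{"grip":1,"x":27.3,"y":15,"z":-3},{"grip":1,"x":32.8,"y":18,"z":-3},{"grip":1,"x":38,"y":21,"z":-3},{"grip":1,"x":42,"y":24,"z":-3}]'
python3 - <<'E'
from h import *
np.set_printoptions(precision=3,suppress=True)
s=bot.snapshot("wrist"); save(s,"w1"); print(s["origin"],rot(s["attitude"]))
for d in bot.place_of("bin_empty","wrist"): print(round(d["p"],2),np.array(d["centre"])*[640,400],atz(s,d["centre"],0))
o=bot.get_obs();print(o["t"],o["tool_pos"],o["q"],o["width"],rot(o["ee_rot"]))
E
```

```text
[0.278 0.619 0.373] [[-0.309 -0.91  -0.275]
 [-0.951  0.296  0.09 ]
 [-0.001  0.289 -0.957]]
1.2 [0.208 0.642 0.231] [ 1.545  0.359  0.012 -0.    -1.224 -0.288] 1.0011935682794229 [[ 0.951 -0.309 -0.   ]
 [-0.309 -0.951 -0.   ]
 [ 0.     0.    -1.   ]]validation failed for argument at $[0]...
```

View pics/w1.png

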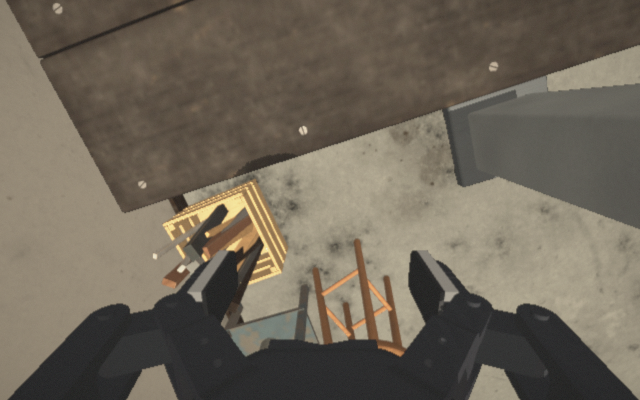

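The arm hasn't moved: the picture shows the start view, over the bench edge. The call was refused, so I'll try again with every key given.

```bash
python3 -m handwheel '[{"grip":1,"x":5.5,"y":3,"z":-1,"rx":0,"ry":0,"rz":0},{"grip":1,"x":11,"y":6,"z":-3,"rx":0,"ry":0,"rz":0},{"grip":1,"x":16.4,"y":9,"z":-3,"rx":0,"ry":0,"rz":0},{"grip":1,"x":22,"y":12,"z":-3,"rx":0,"ry":0,"rz":0},{"grip":1,"x":27.3,"y":15,"z":-3,"rx":0,"ry":0,"rz":0},{"grip":1,"x":32.8,"y":18,"z":-3,"rx":0,"ry":0,"rz":0},{"grip":1,"x":38,"y":21,"z":-3,"rx":0,"ry":0,"rz":0},{"grip":1,"x":42,"y":24,"z":-3,"rx":0,"ry":0,"rz":0}]'
```

```text
t: 2.2
tool_pos: [0.5352, 0.2822, 0.2614]
ee_rot: [-0.0, 0.988, -0.157, 0.0]
ft_force: [0.0, 0.9, 0.0]
width: -0.003
finger_force: 0.0
```

```bash
python3 - <<'E'
from h import *
np.set_printoptions(precision=3,suppress=True)
s=bot.snapshot("wrist"); save(s,"w2")
for d in bot.place_of("bin_empty","wrist"): print(round(d["p"],2),np.array(d["centre"])*[640,400],atz(s,d["centre"],0))
E
python3 -m handwheel '[{"grip":1,"x":1.3,"y":6,"z":0,"rx":0,"ry":0,"rz":0},{"grip":1,"x":2.6,"y":12,"z":0,"rx":0,"ry":0,"rz":0},{"grip":1,"x":3.9,"y":18,"z":0,"rx":0,"ry":0,"rz":0},{"grip":1,"x":5.2,"y":24,"z":0,"rx":0,"ry":0,"rz":0},{"grip":1,"x":6.5,"y":30,"z":0,"rx":0,"ry":0,"rz":0},{"grip":1,"x":7.8,"y":36,"z":0,"rx":0,"ry":0,"rz":0},{"grip":1,"x":9.1,"y":42,"z":0,"rx":0,"ry":0,"rz":0},{"grip":1,"x":10.2,"y":48,"z":0,"rx":0,"ry":0,"rz":0}]'
python3 - <<'E'
from h import *
np.set_printoptions(precision=3,suppress=True)
s=bot.snapshot("wrist"); save(s,"w3")
for n,z in(("endmill",.002),("confirm_top",.022),("dial_knob",0.002)):
  for d in bot.place_of(n,"wrist"): print(n,round(d["p"],2),np.array(d["centre"])*[640,400],atz(s,d["centre"],z))
o=bot.get_obs();print(o["t"],o["tool_pos"],o["q"])
E
```

```text
0.74 [318.08 137.4 ] [0.575 0.276 0.   ]
0.74 [252.8   16.52] [0.736 0.306 0.   ]
0.4 [605.184  76.52 ] [ 0.534 -0.097  0.   ]
t: 3.3
tool_pos: [0.4824, -0.2056, 0.2618]
ee_rot: [-0.0, 0.988, -0.156, 0.001]
ft_force: [1.7, 0.1, 0.2]
width: 0.001
finger_force: 0.0
endmill 0.78 [326.272 164.12 ] [ 0.485 -0.211  0.002]
endmill 0.61 [393.792 111.2  ] [ 0.524 -0.317  0.002]
confirm_top 0.56 [132.992 107.   ] [ 0.63  -0.005  0.022]
dial_knob 0.79 [231.872 157.48 ] [ 0.534 -0.091  0.002]
3.5 [ 0.482 -0.205  0.261] [-0.027  0.09  -0.271 -0.    -1.211  1.281]
```

View pics/w3.png

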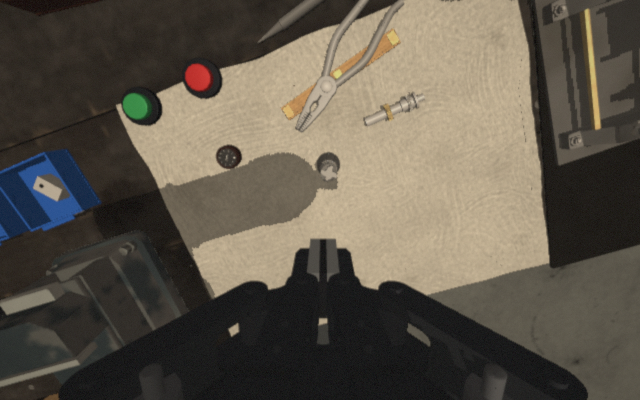

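View pics/w2.png

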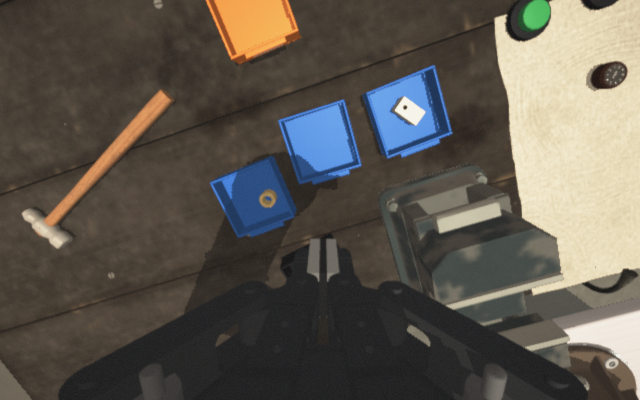

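w3 shows the end mill at (328,166), directly under the tool, with the pliers, gears and knob clear of it; the green button is at (139,106) and red at (201,78). w2 shows the empty bin at (320,142) between the bush and block bins. Next I lower and dwell.

```bash
python3 -m handwheel '[{"grip":1,"x":0.3,"y":0,"z":5,"rx":0,"ry":0,"rz":0},{"grip":1,"x":0.3,"y":0,"z":10,"rx":0,"ry":0,"rz":0},{"grip":1,"x":0.3,"y":0,"z":13.5,"rx":0,"ry":0,"rz":0},{"grip":1,"x":0.3,"y":0,"z":15,"rx":0,"ry":0,"rz":0},{"grip":1,"x":0.3,"y":0,"z":15.2,"rx":0,"ry":0,"rz":0},{"grip":1,"x":0.3,"y":0,"z":15.2,"rx":0,"ry":0,"rz":0}]'
python3 - <<'E'
from h import *
np.set_printoptions(precision=3,suppress=True)
S={}
D={}
for c in("wrist","scene"):
  s=bot.snapshot(c); save(s,c+"4")
  for d in bot.trace("endmill",c)[:2]: print(c,round(d["p"],2),np.array(d["centre"])*[640,400],atz(s,d["centre"],.045))
E
```

```text
t: 4.25
tool_pos: [0.4866, -0.2046, 0.1106]
ee_rot: [0.0, 0.988, -0.156, 0.001]
ft_force: [0.8, 0.5, -0.1]
width: -0.001
finger_force: 0.0
wrist 0.72 [334.784 205.12 ] [ 0.491 -0.215  0.045]
scene 0.59 [403.008 195.6  ] [ 0.468 -0.183  0.045]
```

View pics/wrist4.png

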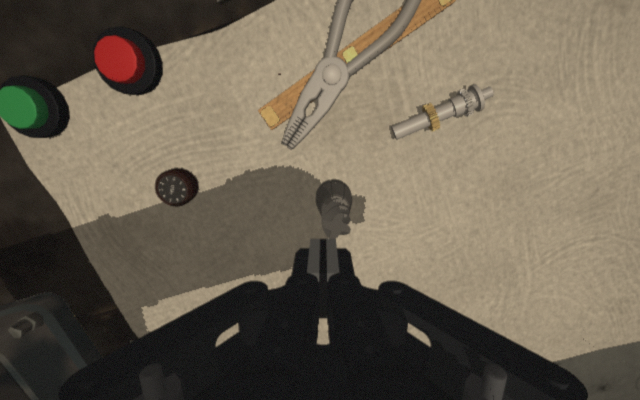

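The cutter's top is at about (341,222) and its collet at (334,192), with the fingertips just short of it at (322,243). A quick numeric check before the dwell.

Run:
```python
from h import *
np.set_printoptions(precision=3,suppress=True)
s=bot.snapshot("wrist");t=bot.snapshot("top")
w=np.array([640,400])
print(atz(s,(341,224)/w,.076),atz(s,(334,196)/w,.042))
sc=bot.snapshot("scene")
print("top tri",tri(ray(s,(341,224)/w),ray(sc,(404,182)/w)))
print("collet tri",tri(ray(s,(334,195)/w),ray(sc,(404,199)/w)))
o=bot.get_obs()["tool_pos"];print(o)
p=rot(s["attitude"]).T@(np.array(o)-s["origin"]);print("tcp px",np.array(s["K"])@p/p[2])
h=cv2.cvtColor(s["img"],cv2.COLOR_RGB2HSV);
```

```text
[ 0.486 -0.218  0.076] [ 0.496 -0.217  0.042]
top tri (array([ 0.486, -0.215,  0.069]), np.float64(0.006183124589509515))
collet tri (array([ 0.488, -0.217,  0.016]), np.float64(0.0028759784769870466))
[ 0.486 -0.205  0.11 ]
tcp px [322.807 255.132   1.   ]
```

The end mill is at about (0.487, -0.213), top near 0.07, so I shift 8 mm and dwell.

```bash
python3 -m handwheel '[{"grip":1,"x":0.3,"y":0.8,"z":0.2,"rx":0,"ry":0,"rz":0},{"grip":1,"x":0.3,"y":0.8,"z":0.2,"rx":0,"ry":0,"rz":0},{"grip":1,"x":0.3,"y":0.8,"z":0.2,"rx":0,"ry":0,"rz":0},{"grip":1,"x":0.3,"y":0.8,"z":0.2,"rx":0,"ry":0,"rz":0},{"grip":1,"x":0.3,"y":0.8,"z":0.2,"rx":0,"ry":0,"rz":0},{"grip":1,"x":0.3,"y":0.8,"z":0.2,"rx":0,"ry":0,"rz":0},{"grip":1,"x":0.3,"y":0.8,"z":0.2,"rx":0,"ry":0,"rz":0},{"grip":1,"x":0.3,"y":0.8,"z":0.2,"rx":0,"ry":0,"rz":0}]' >/dev/null
python3 -m handwheel '[{"grip":1,"x":0,"y":0,"z":0,"rx":0,"ry":0,"rz":0},{"grip":1,"x":0,"y":0,"z":0,"rx":0,"ry":0,"rz":0},{"grip":1,"x":0,"y":0,"z":0,"rx":0,"ry":0,"rz":0},{"grip":1,"x":0,"y":0,"z":0,"rx":0,"ry":0,"rz":0},{"grip":1,"x":0,"y":0,"z":0,"rx":0,"ry":0,"rz":0},{"grip":1,"x":0,"y":0,"z":0,"rx":0,"ry":0,"rz":0},{"grip":1,"x":0,"y":0,"z":0,"rx":0,"ry":0,"rz":0},{"grip":1,"x":0,"y":0,"z":0,"rx":0,"ry":0,"rz":0}]'
python3 -m handwheel '[{"grip":1,"x":0,"y":0,"z":0,"rx":0,"ry":0,"rz":0},{"grip":1,"x":0,"y":0,"z":0,"rx":0,"ry":0,"rz":0},{"grip":1,"x":0,"y":0,"z":-6,"rx":0,"ry":0,"rz":0},{"grip":1,"x":0,"y":0,"z":-12,"rx":0,"ry":0,"rz":0},{"grip":1,"x":0,"y":0,"z":-15,"rx":0,"ry":0,"rz":0},{"grip":1,"x":0,"y":0,"z":-15,"rx":0,"ry":0,"rz":0}]'
python3 - <<'E'
from h import *
o=bot.get_obs();print(o["t"],o["tool_pos"])
s=bot.snapshot("wrist");h=cv2.cvtColor(s["img"],cv2.COLOR_RGB2HSV);save(s,"w5")
m=((h[...,0]>45)&(h[...,0]<80)&(h[...,1]>120)&(h[...,2]>70)).astype(np.uint8)
n,_,st,c=cv2.connectedComponentsWithStats(m);i=1+st[1:,4].argmax();print(st[i],c[i],atz(s,c[i]/[640,400],.022))
E
```

```text
t: 6.6
tool_pos: [0.4859, -0.2134, 0.1073]
ee_rot: [0.0, 0.988, -0.156, 0.0]
ft_force: [-0.1, 0.6, 0.6]
width: 0.004
finger_force: 0.0
t: 7.35
tool_pos: [0.4871, -0.2137, 0.2603]
ee_rot: [-0.0, 0.988, -0.156, 0.003]
ft_force: [-0.4, 0.2, -1.2]
width: 0.0
finger_force: 0.0
7.35 [ 0.48714054 -0.21366071  0.26026166]
[119 100  26  26 535] [131.25794393 112.46542056] [ 0.63107545 -0.00915213  0.022     ]
```

```bash
python3 -m handwheel '[{"grip":1,"x":-0.8,"y":-6,"z":0,"rx":0,"ry":0,"rz":0},{"grip":1,"x":-1.6,"y":-12,"z":0,"rx":0,"ry":0,"rz":0},{"grip":1,"x":-2.5,"y":-18,"z":0,"rx":0,"ry":0,"rz":0},{"grip":1,"x":-3.3,"y":-24,"z":0,"rx":0,"ry":0,"rz":0},{"grip":1,"x":-4.1,"y":-30,"z":0,"rx":0,"ry":0,"rz":0},{"grip":1,"x":-5,"y":-36,"z":0,"rx":0,"ry":0,"rz":0},{"grip":1,"x":-5.9,"y":-42,"z":0,"rx":0,"ry":0,"rz":0},{"grip":1,"x":-6.8,"y":-48,"z":0,"rx":0,"ry":0,"rz":0}]' >/dev/null
python3 -m handwheel '[{"grip":1,"x":0,"y":-1.4,"z":3,"rx":0,"ry":0,"rz":0},{"grip":1,"x":0,"y":-1.4,"z":8,"rx":0,"ry":0,"rz":0},{"grip":1,"x":0,"y":-1.4,"z":12,"rx":0,"ry":0,"rz":0},{"grip":1,"x":0,"y":-1.4,"z":12,"rx":0,"ry":0,"rz":0}]'
python3 - <<'E'
from h import *
np.set_printoptions(precision=3,suppress=True)
w=np.array([640,400])
s=bot.snapshot("wrist");save(s,"w6")
for d in bot.place_of("bin_empty","wrist"): print(round(d["p"],2),np.array(d["centre"])*w,atz(s,d["centre"],0))
print(bot.get_obs()["tool_pos"])
E
```

```text
t: 8.9
tool_pos: [0.5712, 0.2756, 0.1326]
ee_rot: [0.003, 0.988, -0.156, -0.003]
ft_force: [0.4, 0.3, 1.6]
width: 0.001
finger_force: 0.0
0.77 [324.224 188.68 ] [0.572 0.273 0.   ]
0.77 [229.376  12.72 ] [0.737 0.301 0.   ]
0.61 [321.28 351.68] [0.386 0.337 0.   ]
[0.574 0.277 0.138]
```

View pics/w6.png

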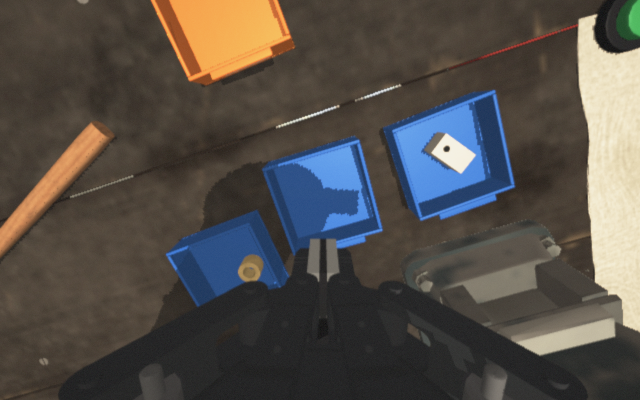

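Under the tool, the empty bin is centred near (325,190), in agreement with the TCP to about 2 mm. I lower to roughly 4 cm above the rim and dwell.

```bash
python3 -m handwheel '[{"grip":1,"x":0,"y":0.1,"z":3,"rx":0,"ry":0,"rz":0},{"grip":1,"x":0,"y":0.1,"z":5.5,"rx":0,"ry":0,"rz":0},{"grip":1,"x":0,"y":0.1,"z":6.5,"rx":0,"ry":0,"rz":0},{"grip":1,"x":0,"y":0.1,"z":6.5,"rx":0,"ry":0,"rz":0},{"grip":1,"x":0,"y":0.1,"z":6.5,"rx":0,"ry":0,"rz":0},{"grip":1,"x":0,"y":0.1,"z":6.5,"rx":0,"ry":0,"rz":0},{"grip":1,"x":0,"y":0.1,"z":6.5,"rx":0,"ry":0,"rz":0},{"grip":1,"x":0,"y":0.1,"z":6.5,"rx":0,"ry":0,"rz":0}]'
python3 -m handwheel '[{"grip":1,"x":0,"y":0,"z":0,"rx":0,"ry":0,"rz":0},{"grip":1,"x":0,"y":0,"z":0,"rx":0,"ry":0,"rz":0},{"grip":1,"x":0,"y":0,"z":0,"rx":0,"ry":0,"rz":0},{"grip":1,"x":0,"y":0,"z":0,"rx":0,"ry":0,"rz":0},{"grip":1,"x":0,"y":0,"z":0,"rx":0,"ry":0,"rz":0},{"grip":1,"x":0,"y":0,"z":0,"rx":0,"ry":0,"rz":0},{"grip":1,"x":0,"y":0,"z":0,"rx":0,"ry":0,"rz":0},{"grip":1,"x":0,"y":0,"z":0,"rx":0,"ry":0,"rz":0}]' >/dev/null
python3 -m handwheel '[{"grip":1,"x":0,"y":0,"z":0,"rx":0,"ry":0,"rz":0},{"grip":1,"x":0,"y":0,"z":0,"rx":0,"ry":0,"rz":0},{"grip":1,"x":0,"y":0,"z":0,"rx":0,"ry":0,"rz":0},{"grip":1,"x":0,"y":0,"z":0,"rx":0,"ry":0,"rz":0},{"grip":1,"x":0,"y":0,"z":0,"rx":0,"ry":0,"rz":0},{"grip":1,"x":0,"y":0,"z":-6,"rx":0,"ry":0,"rz":0},{"grip":1,"x":0,"y":0,"z":-10,"rx":0,"ry":0,"rz":0},{"grip":1,"x":0,"y":0,"z":-10,"rx":0,"ry":0,"rz":0}]'
```

```text
t: 10.0
tool_pos: [0.5734, 0.2765, 0.0725]
ee_rot: [-0.0, 0.988, -0.156, 0.0]
ft_force: [-0.1, 0.8, 0.2]
width: 0.001
finger_force: 0.0
t: 12.0
tool_pos: [0.5752, 0.2778, 0.1765]
ee_rot: [-0.003, 0.988, -0.156, 0.003]
ft_force: [-0.5, 0.3, -0.9]
width: -0.001
finger_force: 0.0
```

```bash
python3 -m handwheel '[{"grip":1,"x":2.8,"y":5,"z":0,"rx":0,"ry":0,"rz":0},{"grip":1,"x":5.6,"y":10,"z":0,"rx":0,"ry":0,"rz":0},{"grip":1,"x":8.4,"y":15,"z":0,"rx":0,"ry":0,"rz":0},{"grip":1,"x":11.2,"y":20,"z":0,"rx":0,"ry":0,"rz":0},{"grip":1,"x":14.2,"y":25.3,"z":3,"rx":0,"ry":0,"rz":0},{"grip":1,"x":14.2,"y":25.3,"z":6,"rx":0,"ry":0,"rz":0},{"grip":1,"x":14.2,"y":25.3,"z":6,"rx":0,"ry":0,"rz":0},{"grip":1,"x":14.2,"y":25.3,"z":6,"rx":0,"ry":0,"rz":0}]'
python3 - <<'E'
from h import *
w=np.array([640,400])
for c in("wrist","top"):
  s=bot.snapshot(c);h=cv2.cvtColor(s["img"],cv2.COLOR_RGB2HSV);save(s,c+"7")
  m=((h[...,0]>45)&(h[...,0]<80)&(h[...,1]>120)&(h[...,2]>60)).astype(np.uint8)
  n,_,st,q=cv2.connectedComponentsWithStats(m)
  if n>1: i=1+st[1:,4].argmax();print(c,st[i],q[i],atz(s,q[i]/w,.022))
print(bot.get_obs()["tool_pos"])
E
```

```text
t: 13.0
tool_pos: [0.6308, -0.0074, 0.113]
ee_rot: [0.0, 0.988, -0.156, 0.0]
ft_force: [-0.2, -0.2, 0.5]
width: -0.006
finger_force: 0.0
wrist [ 304  183   37   37 1082] [321.77634011 200.95101664] [ 0.6333025  -0.00756044  0.022     ]
[ 0.63117098 -0.00691048  0.11376836]
```

View pics/wrist7.png

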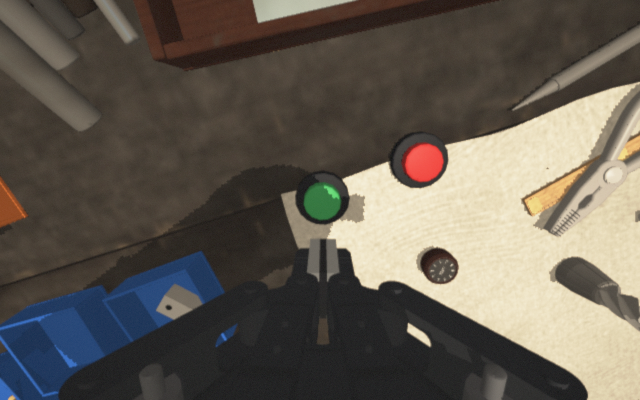

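The green button is centred at (322,201), right under the tool, with red well clear at (420,160). I press in steps.

```bash
python3 -m handwheel '[{"grip":1,"x":0.2,"y":0,"z":4,"rx":0,"ry":0,"rz":0},{"grip":1,"x":0.2,"y":0,"z":7,"rx":0,"ry":0,"rz":0},{"grip":1,"x":0.2,"y":0,"z":8.5,"rx":0,"ry":0,"rz":0},{"grip":1,"x":0.2,"y":0,"z":9,"rx":0,"ry":0,"rz":0},{"grip":1,"x":0.2,"y":0,"z":9.4,"rx":0,"ry":0,"rz":0},{"grip":1,"x":0.2,"y":0,"z":9.7,"rx":0,"ry":0,"rz":0},{"grip":1,"x":0.2,"y":0,"z":9.7,"rx":0,"ry":0,"rz":0},{"grip":1,"x":0.2,"y":0,"z":9.7,"rx":0,"ry":0,"rz":0}]'
```

```text
t: 14.1
tool_pos: [0.6329, -0.0082, 0.0161]
ee_rot: [-0.0, 0.988, -0.156, 0.001]
ft_force: [-0.2, 3.2, 5.6]
width: 0.004
finger_force: 2.8
```

The reading is 5.6 N at z = 0.016, essentially the bottom. I push 1 mm more, hold, then raise.

```bash
python3 -m handwheel '[{"grip":1,"x":0,"y":0,"z":0.1,"rx":0,"ry":0,"rz":0},{"grip":1,"x":0,"y":0,"z":0.1,"rx":0,"ry":0,"rz":0},{"grip":1,"x":0,"y":0,"z":0.1,"rx":0,"ry":0,"rz":0}]'
python3 -m handwheel '[{"grip":1,"x":0,"y":0,"z":-2,"rx":0,"ry":0,"rz":0},{"grip":1,"x":0,"y":0,"z":-7,"rx":0,"ry":0,"rz":0},{"grip":1,"x":0,"y":0,"z":-12,"rx":0,"ry":0,"rz":0},{"grip":1,"x":0,"y":0,"z":-12,"rx":0,"ry":0,"rz":0},{"grip":1,"x":0,"y":0,"z":-12,"rx":0,"ry":0,"rz":0},{"grip":1,"x":0,"y":0,"z":-12,"rx":0,"ry":0,"rz":0}]'
python3 -c "
from cell import bot
print(bot.hand_in())"
```

```text
t: 14.48
tool_pos: [0.633, -0.0082, 0.0159]
ee_rot: [-0.0, 0.988, -0.156, 0.001]
ft_force: [-4.3, 3.2, 13.6]
width: 0.002
finger_force: 6.4
t: 15.22
tool_pos: [0.6314, -0.0089, 0.1329]
ee_rot: [0.0, 0.988, -0.156, -0.001]
ft_force: [-0.2, 0.2, 1.0]
width: -0.001
finger_force: 0.0
the job is handed in; nothing more can be done
None
```

The job is handed in at about 15 s, verdict not shown: I dwelt over 2 s above the end mill and about 2 s above the empty blue bin, pressed the green button to its stop and released it; no contact force showed at any other reading.

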